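Slide the field handset out from under the boxed accessories

TASK

The flat field handset with the keypad is lying under two white boxes in one of the aluminium bays. Slide it straight out from under them, so that the boxes settle in their bay, still flat and stacked one on the other and never lifted out, then lay the handset flat in the middle of the black rubber mat, lengthways along it, and let go.

Things in the scene. Friction and masses are not known exactly. Their poses are not given: they have to be found in the camera images.
- handset_center (a point): Field handset: flat black slab 160 (x) x 56 (y) x 12 mm, 0.2 kg, flat on the table under the lower box; this point is its centre, half-way up. +x runs from the keypad end into the bay, z up. The end with small grey keys (-x) points roughly to the robot, its last 65 mm free in front of the bay. Drawn 90 mm out along -x it clears the boxes. The other bay's bottom piece is a narrower plain strap with a round end.
- box_low_center (a point): Lower white card box, 90 (x) x 120 (y) x 28 mm, 0.18 kg, across the handset; this point is its centre. It stands in a fixed floorless aluminium bay, walls 30 mm high at sides and back, with two short front returns (front faces 57 mm from the box's centre, 80 mm gap between). The handset passes through the gap, the returns hold the box back; once the handset is out the box drops 12 mm to the table.
- box_top_center (a point): Upper white card box, 60 (x) x 80 (y) x 22 mm, about 0.1 kg, loose on the middle of the lower one; this point is its centre. Its top is 62 mm above the table at the start.
- mat: Black rubber mat fixed on the table, 240 mm (x) x 120 mm (y), 3 mm thick; origin at the centre of its underside, x along its length. It is empty and lies left of, right of or between the two bays (the other bay's boxes also reach 62 mm high).
Not all that is in view belongs to the job. Leave any pink, purple or red look-alike of the part that bears box_low_center alone.

How it is judged:
By the outcome, as a careful person would: the job done as asked, in the order asked, and still so for the second after the job is handed in, with the robot touching nothing.
It also fails if it takes over 45 s, if anything falls off the work surface, if the arm or the gripper's body presses on something with over 40 N, if the wrist force passes 120 N, or if a joint passes its speed limit or range.

ROBOT

A 6-joint arm with a two-finger parallel gripper is mounted at the origin on the work surface. World frame = base frame: x ahead of the robot, y to its left, z up, the work surface at z = 0. Lengths are in m, angles in rad, forces in N, time in s.
With the tool pointing down it reaches from about 0.3 to 0.775 m from the base axis. Payload 14.6 kg.
Tool frame: the origin (TCP) lies midway between the tips of the shut fingers; the grasp point (between the pads) lies 19 mm behind it (grasp_offset is the distance from the TCP to the grasp point, in m); z points along the fingers, y is the line along which they close (so a half turn about z gives the same grasp; the last joint's range is limited). The gripper opens to 94 mm and grips with 3 to 60 N. Pads are 16 mm wide; open, the fingers measure 119 mm over their backs; the gripper's body (75 mm by 177 mm) begins 78 mm behind the grasp point.
Start: joints at [1.19, 0.3, 1.521, -0, 1.321, -0.067], TCP at [0.17, 0.523, 0.205] pointing down, gripper open.
Joint ranges: [-3.03, 3.03], [-0.79, 2.21], [0.23, 2.52], [-1.04, 4.18], [0, 3.07], [-2.55, 2.55]. Speed limits (rad/s): [2.22, 2.22, 2.57, 3.14, 3.14, 3.14].

INTERFACE

Orientations are given as [roll, pitch, yaw] about the fixed x, y, z axes, in that order (R = Rz(yaw) Ry(pitch) Rx(roll)).
In Python, from station import * gives the robot as it stands. The module is installed in compiled form; this text tells all that it offers.
- The arm moves only by the tool send_rows, never from a script. Its argument "rows" is a list of rows, each an object of numbers: "dx", "dy", "dz": the shift along the tool's x, y, z in mm; "roll": the turn about the tool's z in degrees; "jaw": the closure, from -1 (fully open) to 1 (shut). In form: [{"dx": .., "dy": .., "dz": .., "roll": .., "jaw": ..}, ...]. A call has 1 to 12 rows; each row shifts and turns the commanded pose from where the row before left it, along the tool's axes as they then stand; what a row does not reach is not made up. A row lasts 1/12 s, in which the tool goes at most 41.7 mm and 7.16 degrees, less where a joint would pass 70% of its speed; a pose out of reach is approached as far as the arm can. A call is refused whole if a number of a shift passes 41.7 or a number of a turn 7.16, either way. A call with a gripper value outside its range is refused whole. The fingers move at their own pace and stop on an object; "force" is the grip in N (left out, the last holds). Time passes only in rows, so rows that do not move let the fingers close. It gives the time, the measured TCP pose, the force, the opening and the grip force at its end, in the units of the state.
- get_obs(): the state, without advancing time (a new reading comes with each control period).
- camera(name): name is "scene" or "side" or "wrist"; returns a dict with "frame" (384x512x3 uint8, red, green, blue), "z_map" (384x512 float32, m along the optical axis (not along the pixel's ray), 0 where there is no reading), "camera_matrix" (3x3 intrinsics, pixels), "D" ([k1, k2, p1, p2, k3] as OpenCV has them; the pictures are not rectified), "rvec" (rotation vector, rad) and "tvec" (3), from world to camera coordinates, as OpenCV has them. Camera axes: x right, y down, z forward; pixel columns grow to the right and rows downward; lengths in m; the calibration is good to about 2 mm. A picture is of the moment at which its call begins.
- hand_in(): hands the job in; it is judged then, once.
The state is a dict: "time_s": time; "qpos": joint angles; "joint_vel": joint speeds; "tau": joint torques, N m; "ee_pos": TCP position; "eef_rot": TCP orientation; "force": force on the tool from outside, world axes, zero at the start; "moment": the same for the moment, N m; "grip_width": finger opening in m; "grip_force": force on a finger pad.
Only numpy, scipy, OpenCV 4.12 (cv2) and the standard library are available. Lean on these libraries where they do the work, as an engineer would, in place of code of your own. Each camera call takes 0.05 s, during which the arm holds its last target. There are 200 camera calls.

## Working session

There is one attempt and no reset: what is moved stays moved. The work goes in short steps, Python scripts to look and compute and a tool call to move; the robot and the scene stay as the last step left them, time stands still between calls to the robot, and variables do not carry over. Pictures are saved under pics/ and viewed, at most 10 in all, crops included, and the job is handed in when it is done.

Besides the shell and the picture viewer there is one more tool, called after "Request:" by a JSON object that holds its "fn" and its "kwargs". send_rows: Moves the arm, as the interface text tells. Its arguments: {"type":"object","properties":{"rows":{"type":"array"},"force":{"type":"number"}},"required":["rows"]}

```bash
mkdir -p pics; cat > h.py <<'E'
from station import *
import numpy as np, cv2
def cast(c,uv,z):
    R=cv2.Rodrigues(np.array(c["rvec"],float))[0];t=np.array(c["tvec"],float).ravel()
    n=cv2.undistortPoints(np.array(uv,float).reshape(-1,1,2),np.array(c["camera_matrix"]),np.array(c["D"])).reshape(-1,2)
    d=np.c_[n,np.ones(len(n))]@R; o=-R.T@t
    return o+d*((z-o[2])/d[:,2])[:,None]
def cloud(c):
    R=cv2.Rodrigues(np.array(c["rvec"],float))[0];t=np.array(c["tvec"],float).ravel()
    h,w=c["z_map"].shape;u,v=np.meshgrid(np.arange(w),np.arange(h))
    n=cv2.undistortPoints(np.stack([u,v],-1).reshape(-1,1,2).astype(float),np.array(c["camera_matrix"]),np.array(c["D"])).reshape(-1,2)
    P=np.c_[n,np.ones(len(n))]*c["z_map"].reshape(-1,1)
    return ((P-t)@R).reshape(h,w,3)
E
python3 - <<'E'
from h import *
a=[]
for n in("scene","side"):
    c=camera(n);np.save(f"pics/{n}.npy",c,allow_pickle=True);a.append(c["frame"][:,:,::-1])
    cv2.imwrite(f"pics/{n}.png",cv2.resize(a[-1],(768,576)))
print(get_obs())
E
```

```text
{'time_s': 0.1, 'qpos': array([ 1.19041884e+00,  3.00396283e-01,  1.52153146e+00, -7.02663903e-06,
        1.32071085e+00, -6.66081411e-02]), 'joint_vel': array([ 0.000715  , -0.00233232, -0.00042948, -0.00096656, -0.00246736,
       -0.00037876]), 'tau': array([-2.91659535e-04, -5.32643223e+01, -3.53283656e+01,  7.08980835e-02,
        2.34482624e-02, -7.94925973e-05]), 'ee_pos': array([0.16967334, 0.52291726, 0.20494836]), 'eef_rot': array([-3.14054858e+00, -6.28257782e-05,  2.82782502e+00]), 'force': array([ 0.83958706,  0.24604478, -0.55697439]), 'moment': array([-0.02279242,  0.04750774, -0.07580183]), 'grip_force': 0.0, 'grip_width': 0.09385960944598111}
```

View pics/scene.png

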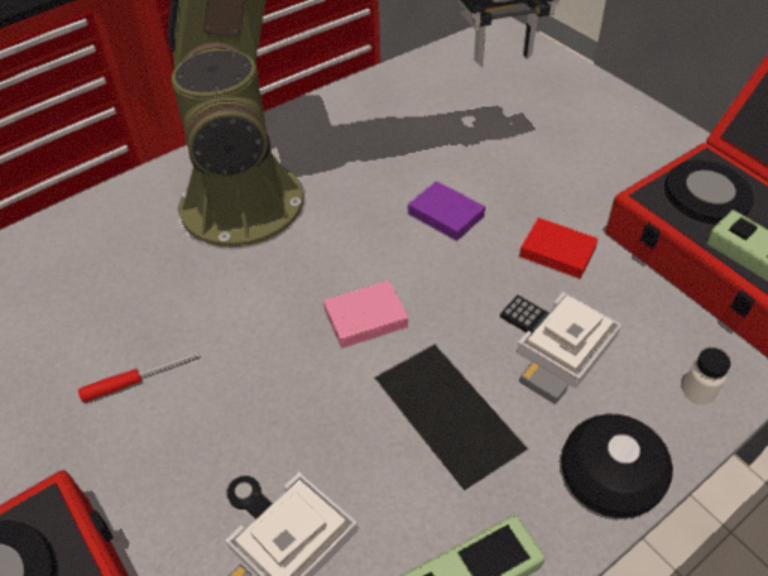

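View pics/side.png

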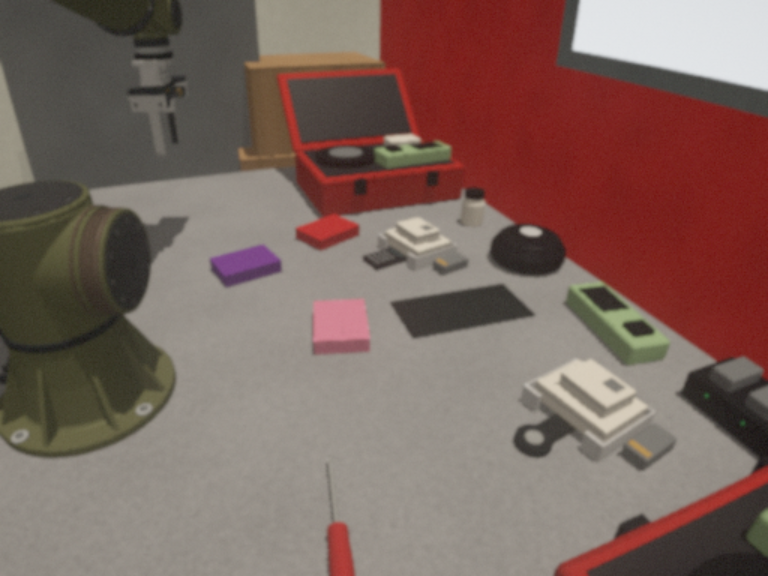

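Two candidates for the handset, in scene pixels (768 px picture). The piece at (523,312) is flat with grey keys. The piece at (245,492) is a strap with a round end. The keypad one fits the description, so I'll check it in a crop. The mat is at (450,415), between the bays.

```bash
python3 - <<'E'
from h import *
c=np.load("pics/scene.npy",allow_pickle=True).item()
f=c["frame"]; g=f.max(2)
cv2.imwrite("pics/crop.png",cv2.resize(f[185:275,320:430,::-1],None,fx=7,fy=6.5,interpolation=cv2.INTER_CUBIC))
# mat
m=(g<60).astype(np.uint8)
n,l,s,ce=cv2.connectedComponentsWithStats(m)
for i in range(1,n):
    if s[i,4]>80: print(i,s[i],ce[i])
def rect(mask,z):
    k=max(cv2.findContours(mask,cv2.RETR_EXTERNAL,cv2.CHAIN_APPROX_NONE)[0],key=len)
    p=cast(c,k.reshape(-1,2),z)[:,:2]
    r=cv2.minAreaRect((p*1000).astype(np.float32));return r
i=l[277,300];print("mat",rect((l==i).astype(np.uint8),.003))
i=l[208,345];print("keys",i,s[i])
P=cloud(c)
roi=np.zeros(g.shape,bool);roi[185:275,320:430]=1
for lo,hi in((.054,.075),(.034,.048),(.024,.034),(.006,.018)):
    mm=roi&(P[...,2]>lo)&(P[...,2]<hi)
    q=P[mm]; print(lo,len(q),np.median(q[:,2]),cv2.minAreaRect((q[:,:2]*1000).astype(np.float32)))
print("table",np.median(P[220:240,150:200,2]), "cam",-cv2.Rodrigues(np.array(c["rvec"]))[0].T@np.ravel(c["tvec"]))
E
```

```text
1 [  0   0  50  19 485] [16.44948454  5.86391753]
2 [112   0   8  35 180] [114.97222222  15.87777778]
4 [135   0  42  33 463] [161.11231102  14.38660907]
9 [307   0  61  18 446] [336.26008969   5.21300448]
87 [160  49  16  31 141] [169.32624113  62.16312057]
88 [481  49  31  61 950] [501.24210526  82.76842105]
110 [ 127   78   62   76 3264] [157.84650735 113.89123775]
113 [ 421   99   91   97 2766] [470.5307303  135.45155459]
123 [487 146  17  13 139] [495.17985612 152.14388489]
125 [427 149  13  17 147] [433.16326531 156.94557823]
131 [487 194  16  17 167] [494.5748503  202.13772455]
133 [334 199  31  22 200] [348.965 211.74 ]
134 [ 251  230  100   96 4369] [300.22796979 277.23941405]
135 [465 232  22  20 331] [475.28700906 241.5407855 ]
136 [ 374  277   74   68 3590] [409.97632312 311.6091922 ]
137 [491 283  21  26 247] [502.73279352 296.76518219]
138 [152 318  29  27 365] [165.74520548 331.50684932]
139 [   0  323   67   61 2509] [ 30.74571542 357.90035871]
140 [ 60 340  15  21 141] [ 67.12056738 350.15602837]
141 [306 350  47  34 937] [329.04695838 368.94663821]
mat ((627.4055786132812, 11.228553771972656), (117.02110290527344, 236.51101684570312), 86.32781982421875)
keys 0 [     0      0    512    384 174432]
0.054 709 0.062039863817269 ((646.734130859375, 253.63287353515625), (61.04692840576172, 84.3505630493164), 10.516097068786621)
0.034 736 0.04004412069556812 ((650.820068359375, 252.25637817382812), (106.4336166381836, 122.44522857666016), 12.429264068603516)
0.024 431 0.028578629233623025 ((651.9100952148438, 231.29087829589844), (115.21054077148438, 190.17425537109375), 12.884160041809082)
0.006 806 0.012433276166022213 ((620.16943359375, 223.31805419921875), (254.6878204345703, 246.30538940429688), 58.89397430419922)
table -4.304358015478237e-05 cam [ 1.06738591 -0.41141314  0.96683915]
```

View pics/crop.png

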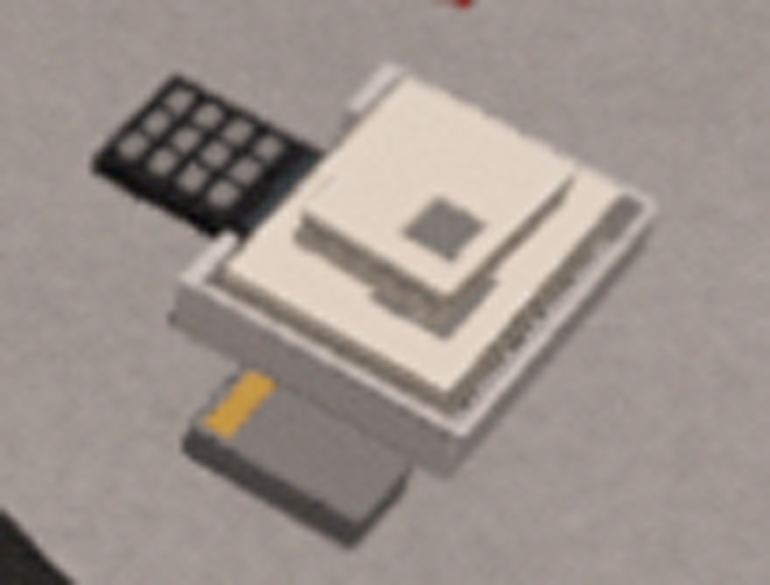

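The crop confirms it: a flat black slab with a 3x4 grey key grid at its free end, about crop (190,150), running under the boxes. Next I'll refine its axis, check the obstacles and move above it.

```bash
cat >> h.py <<'E'
from scipy.spatial.transform import Rotation as Ro
def move(target,yaw):
    "tool-frame shift mm and roll deg to reach target xyz with tool x at yaw deg"
    o=get_obs();r=Ro.from_euler("xyz",o["eef_rot"])
    d=r.inv().apply(np.array(target)-o["ee_pos"])*1000
    dy=(yaw-np.degrees(o["eef_rot"][2])+180)%360-180
    print("pos",o["ee_pos"].round(4),"rot",np.degrees(o["eef_rot"]).round(2),"shift",d.round(1),"roll",round(-dy,2),"q",o["qpos"].round(2),"t",o["time_s"],"F",o["force"].round(1))
E
python3 - <<'E'
from h import *
c=np.load("pics/scene.npy",allow_pickle=True).item()
P=cloud(c);f=c["frame"].astype(int)
for lo,hi,x0,x1 in((.054,.07,0,0),(.034,.046,0,0)):
    roi=np.zeros(f.shape[:2],np.uint8);roi[190:255,343:412]=1
    mm=(roi>0)&(P[...,2]>lo)&(P[...,2]<hi)&(f.min(2)>150)
    q=P[mm];print(lo,cv2.minAreaRect((q[:,:2]*1000).astype(np.float32)))
mm=np.zeros(f.shape[:2],bool);mm[190:225,328:372]=1
mm&=(P[...,2]>.008)&(P[...,2]<.016)&(f.max(2)<150)
n,l,s,ce=cv2.connectedComponentsWithStats(mm.astype(np.uint8));i=1+s[1:,4].argmax()
q=P[l==i];print("handset visible",s[i],cv2.minAreaRect((q[:,:2]*1000).astype(np.float32)))
red=(f[...,0]>150)&(f[...,1]<60);red[:,:345]=0;red[:145]=0;red[190:]=0;red[:,400:]=0
q=P[red];print("red",q.min(0),q.max(0))
v=(c["z_map"]>0)&(P[...,2]>.07)&(abs(P[...,0]-.5)<.3)&(abs(P[...,1]-.35)<.3)
q=P[v]
H,_,_=np.histogram2d(q[:,0],q[:,1],bins=[np.arange(.2,.85,.05),np.arange(.05,.7,.05)])
print(H.astype(int))
move((.56,.234,.2),192)
E
```

```text
0.054 ((646.1884155273438, 254.2687530517578), (60.79698944091797, 83.1393051147461), 9.817726135253906)
0.034 ((650.5371704101562, 252.1924285888672), (106.50804901123047, 122.1080093383789), 12.809915542602539)
handset visible [333 196  34  26 448] ((560.0317993164062, 236.11441040039062), (68.6922378540039, 58.690673828125), 14.399313926696777)
red [ 0.41636672 -0.41141314  0.02099806] [1.06738591 0.45542639 0.96683915]
[[  0   0   0   0   0   0   0   0   0  35 160   0]
 [  0   0   0   0   0   0   0   0   0   0   0   0]
 [  0   0   0   0   0   0   0   0   0   0   0   0]
 [  0   0   0   0   0   0   0   0   0   0   0   0]
 [  0   0   0   0   0   0   0   0   0   0   0   0]
 [  0   0   0   0   0   0   0   0   0   0   0   0]
 [  0   0   0   0   0   0   0   0  72 250 183 151]
 [  0   0   0   0   0   0   0   0 119 270 286 196]
 [  0   0   0   0   0   0   0   0 136 299 345 218]
 [  0   0   0   0   0   0   0   0 111 351 265 169]
 [  0   0   0   0   0   0   0   0 119 539 263  25]
 [  0   0   0   0   0   0   0   0 152 542 116   3]]
pos [0.1697 0.5229 0.2049] rot [-179.94   -0.    162.02] shift [-460.4 -154.3    5.1] roll -29.98 q [ 1.19  0.3   1.52 -0.    1.32 -0.07] t 0.1 F [ 0.8  0.2 -0.6]
```

Request:
{"fn": "send_rows", "kwargs": {"rows": [{"dx":-38,"dy":-13,"jaw":-1},{"dx":-38,"dy":-13,"jaw":-1},{"dx":-38,"dy":-13,"jaw":-1},{"dx":-38,"dy":-13,"jaw":-1},{"dx":-38,"dy":-13,"jaw":-1},{"dx":-38,"dy":-13,"jaw":-1},{"dx":-38,"dy":-13,"jaw":-1},{"dx":-38,"dy":-13,"jaw":-1},{"dx":-38,"dy":-13,"jaw":-1},{"dx":-38,"dy":-13,"jaw":-1},{"dx":-38,"dy":-13,"jaw":-1},{"dx":-38,"dy":0,"jaw":-1}]}}

```text
invalid input at $.rows[0]: expected keys dx, dy, dz, roll, jaw
```

Request:
{"fn": "send_rows", "kwargs": {"rows": [{"roll":-5,"jaw":-1},{"roll":-5,"jaw":-1},{"roll":-5,"jaw":-1},{"roll":-5,"jaw":-1},{"roll":-5,"jaw":-1},{"roll":-5,"jaw":-1},{"jaw":-1},{"jaw":-1}]}}

```text
invalid input at $.rows[0]: expected keys dx, dy, dz, roll, jaw
```

```bash
python3 - <<'E'
from h import *
c=camera("wrist");np.save("pics/w1.npy",c,allow_pickle=True)
cv2.imwrite("pics/w1.png",cv2.resize(c["frame"][:,:,::-1],(768,576)))
move((.56,.236,.2),192)
E
```

```text
pos [0.1697 0.523  0.205 ] rot [-179.95   -0.    162.02] shift [-459.8 -152.5    5.1] roll -29.98 q [ 1.19  0.3   1.52 -0.    1.32 -0.07] t 0.15 F [-0.5  0.7  0.4]
```

View pics/w1.png

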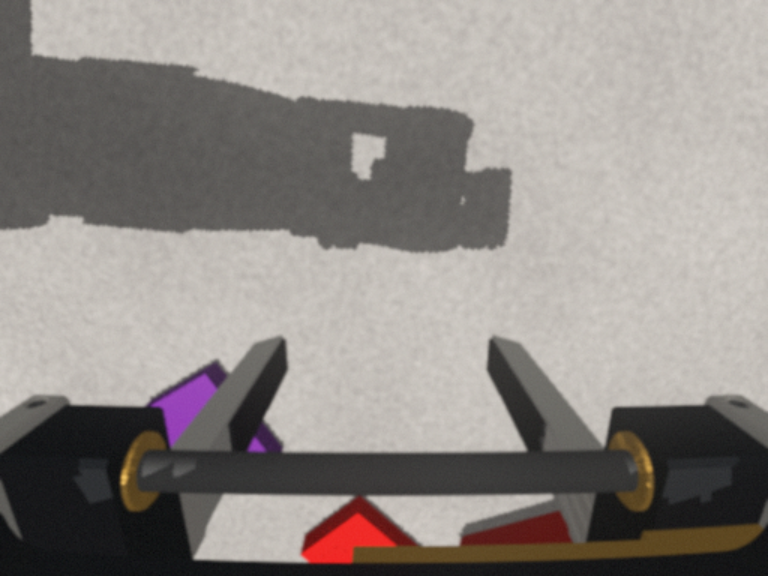

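Every row needs all its keys, so neither move ran. This picture is still of the start pose: purple block at (215,410), red block at (355,530).

Request:
{"fn": "send_rows", "kwargs": {"rows": [{"dx":-38,"dy":-13,"dz":0,"roll":0,"jaw":-1},{"dx":-38,"dy":-13,"dz":0,"roll":0,"jaw":-1},{"dx":-38,"dy":-13,"dz":0,"roll":0,"jaw":-1},{"dx":-38,"dy":-13,"dz":0,"roll":0,"jaw":-1},{"dx":-38,"dy":-13,"dz":0,"roll":0,"jaw":-1},{"dx":-38,"dy":-13,"dz":0,"roll":0,"jaw":-1},{"dx":-38,"dy":-13,"dz":0,"roll":0,"jaw":-1},{"dx":-38,"dy":-13,"dz":0,"roll":0,"jaw":-1},{"dx":-38,"dy":-13,"dz":0,"roll":0,"jaw":-1},{"dx":-38,"dy":-13,"dz":0,"roll":0,"jaw":-1},{"dx":-38,"dy":-13,"dz":0,"roll":0,"jaw":-1},{"dx":-38,"dy":-10,"dz":0,"roll":0,"jaw":-1}]}}

```text
time_s: 1.15
ee_pos: [0.5576, 0.235, 0.2053]
eef_rot: [-3.141, -0.0, 2.827]
force: [-0.3, 0.5, 0.1]
grip_width: 0.0943
grip_force: 0.0
```

Request:
{"fn": "send_rows", "kwargs": {"rows": [{"dx":0,"dy":0,"dz":0,"roll":-5,"jaw":-1},{"dx":0,"dy":0,"dz":0,"roll":-5,"jaw":-1},{"dx":0,"dy":0,"dz":0,"roll":-5,"jaw":-1},{"dx":0,"dy":0,"dz":0,"roll":-5,"jaw":-1},{"dx":0,"dy":0,"dz":0,"roll":-5,"jaw":-1},{"dx":0,"dy":0,"dz":0,"roll":-5,"jaw":-1},{"dx":0,"dy":0,"dz":0,"roll":0,"jaw":-1},{"dx":0,"dy":0,"dz":0,"roll":0,"jaw":-1}]}}

```text
time_s: 1.82
ee_pos: [0.5562, 0.2368, 0.2052]
eef_rot: [-3.142, -0.0, -2.935]
force: [0.2, 0.6, -0.7]
grip_width: 0.094
grip_force: 0.0
```

```bash
python3 - <<'E'
from h import *
c=camera("wrist");np.save("pics/w2.npy",c,allow_pickle=True)
cv2.imwrite("pics/w2.png",cv2.resize(c["frame"][:,:,::-1],(768,576)))
move((.56,.236,.2),192)
E
```

```text
pos [0.5562 0.2368 0.2053] rot [-1.8000e+02 -2.0000e-02 -1.6816e+02] shift [-3.5 -1.6  5.3] roll -0.16 q [ 0.34  0.42  1.36 -0.    1.36 -1.44] t 1.8667 F [ 0.  -0.9  0.6]
```

View pics/w2.png

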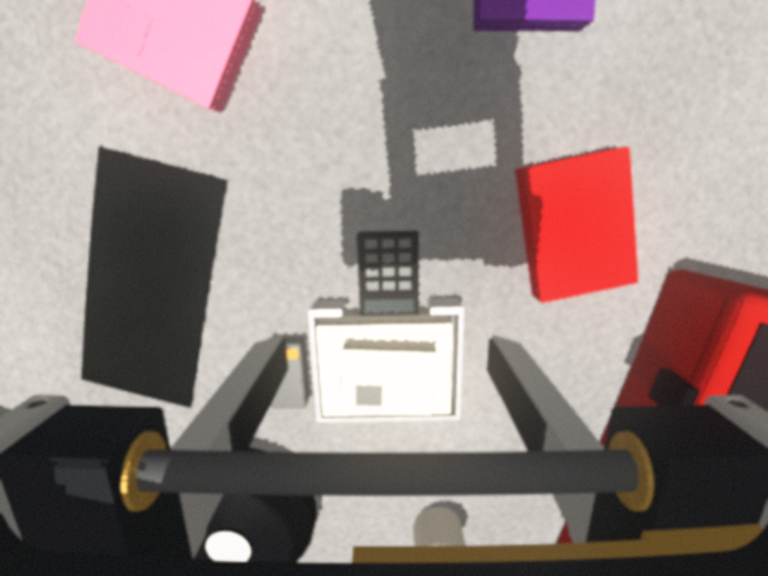

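From the wrist the keypad end is at (388,272), nearly in line with the tool. The bay walls are at (388,365) and the whole mat shows at (155,277).

```bash
python3 - <<'E'
from h import *
c=np.load("pics/w2.npy",allow_pickle=True).item()
P=cloud(c);f=c["frame"].astype(int)
# handset side edges via darkness, rows 165..195 (half-scale 1.5)
L=[];Rr=[]
for v in range(160,192):
    row=f[v,225:295].max(1); d=np.where((row<62))[0]
    L.append((225+d.min()-.5,v));Rr.append((225+d.max()+.5,v))
print([ (a[0],b[0]) for a,b in zip(L,Rr)][::3])
# handset by height
mm=np.zeros(f.shape[:2],bool);mm[145:204,225:295]=1
mm&=(P[...,2]>.007)&(P[...,2]<.018)
k=max(cv2.findContours(mm.astype(np.uint8),0,1)[0],key=cv2.contourArea)
print("height mask",cv2.boundingRect(k),cv2.minAreaRect((cast(c,k.reshape(-1,2),.012)[:,:2]*1000).astype(np.float32)))
dk=np.zeros(f.shape[:2],np.uint8);dk[90:280,50:156]=1;dk&=(f.max(2)<60).astype(np.uint8)
k=max(cv2.findContours(dk,0,1)[0],key=cv2.contourArea)
print("mat",cv2.minAreaRect((cast(c,k.reshape(-1,2),.003)[:,:2]*1000).astype(np.float32)))
A=cast(c,L,.012);B=cast(c,Rr,.012)
for X in(A,B):
    s=np.polyfit(X[:,0],X[:,1],1);print("edge yaw",np.degrees(np.arctan(s[0])),"y at x=.56",np.polyval(s,.56))
for lo,hi in((.054,.07),(.036,.046)):
    mm=np.zeros(f.shape[:2],bool);mm[200:280,212:305]=1
    mm&=(P[...,2]>lo)&(P[...,2]<hi)&(f.min(2)>150);print(lo,cv2.minAreaRect((P[mm][:,:2]*1000).astype(np.float32)))
E
```

```text
Traceback (most recent call last):
ValueError: zero-size array to reduction operation minimum which has no identity
```

```bash
python3 - <<'E'
from h import *
c=np.load("pics/w2.npy",allow_pickle=True).item()
P=cloud(c);f=c["frame"].astype(int)
print(f[175,225:295].max(1))
mm=np.zeros(f.shape[:2],bool);mm[145:204,225:295]=1
mm&=(P[...,2]>.007)&(P[...,2]<.018)
k=max(cv2.findContours(mm.astype(np.uint8),0,1)[0],key=cv2.contourArea)
print("height mask",cv2.boundingRect(k),cv2.minAreaRect((cast(c,k.reshape(-1,2),.012)[:,:2]*1000).astype(np.float32)))
L=[];R=[]
for v in range(160,194):
    d=np.where(mm[v])[0]; L.append((d.min()-.5,v));R.append((d.max()+.5,v))
for X in(cast(c,L,.012),cast(c,R,.012)):
    s=np.polyfit(X[:,0],X[:,1],1);print("edge yaw",np.degrees(np.arctan(s[0])),"y at x=.56",np.polyval(s,.56))
dk=np.zeros(f.shape[:2],np.uint8);dk[90:280,50:156]=1;dk&=(f.max(2)<70).astype(np.uint8)
k=max(cv2.findContours(dk,0,1)[0],key=cv2.contourArea)
print("mat",cv2.minAreaRect((cast(c,k.reshape(-1,2),.003)[:,:2]*1000).astype(np.float32)))
for lo,hi in((.054,.07),(.036,.046)):
    mm=np.zeros(f.shape[:2],bool);mm[200:280,212:305]=1
    mm&=(P[...,2]>lo)&(P[...,2]<hi)&(f.min(2)>150);print(lo,cv2.minAreaRect((P[mm][:,:2]*1000).astype(np.float32)))
E
```

```text
[208 210 212 199 170 139 123 118 112 118 122 128 132 111  79  60  58  57
  63  68  69  68  68  65  70  66  65  58  57  64  67  72  81  82  73  72
  65  65  59  60  58  65  64  68  66  64  64  64  59  61  57  61  62 101
 160 192 203 200 202 200 203 204 204 203 204 204 206 210 209 214]
height mask (238, 154, 41, 50) ((557.2611694335938, 236.81210327148438), (68.6922836303711, 54.747337341308594), 12.928315162658691)
edge yaw 12.986779727070605 y at x=.56 0.20939730581628985
edge yaw 12.871646430226765 y at x=.56 0.26616188285308107
mat ((623.2754516601562, 14.230663299560547), (116.47024536132812, 234.85462951660156), 86.51249694824219)
0.054 ((644.4290161132812, 254.59445190429688), (59.738922119140625, 80.34439086914062), 9.925271034240723)
0.036 ((644.7083740234375, 252.39993286132812), (90.03816223144531, 120.19988250732422), 12.75786304473877)
```

Request:
{"fn": "send_rows", "kwargs": {"rows": [{"dx":3,"dy":0,"dz":0,"roll":-1,"jaw":-1},{"dx":0,"dy":0,"dz":30,"roll":0,"jaw":-1},{"dx":0,"dy":0,"dz":30,"roll":0,"jaw":-1},{"dx":0,"dy":0,"dz":30,"roll":0,"jaw":-1},{"dx":0,"dy":0,"dz":30,"roll":0,"jaw":-1},{"dx":0,"dy":0,"dz":25,"roll":0,"jaw":-1},{"dx":0,"dy":0,"dz":20,"roll":0,"jaw":-1},{"dx":0,"dy":0,"dz":15,"roll":0,"jaw":-1},{"dx":0,"dy":0,"dz":10,"roll":0,"jaw":-1},{"dx":0,"dy":0,"dz":6,"roll":0,"jaw":-1},{"dx":0,"dy":0,"dz":4,"roll":0,"jaw":-1},{"dx":0,"dy":0,"dz":0,"roll":0,"jaw":-1}]}}

```text
time_s: 2.87
ee_pos: [0.5533, 0.2362, 0.0053]
eef_rot: [-3.142, -0.0, -2.915]
force: [0.4, -1.2, 0.1]
grip_width: 0.0938
grip_force: 0.0
```

Request:
{"fn": "send_rows", "kwargs": {"rows": [{"dx":0,"dy":0,"dz":0,"roll":0,"jaw":0},{"dx":0,"dy":0,"dz":0,"roll":0,"jaw":1},{"dx":0,"dy":0,"dz":0,"roll":0,"jaw":1},{"dx":0,"dy":0,"dz":0,"roll":0,"jaw":1},{"dx":0,"dy":0,"dz":0,"roll":0,"jaw":1},{"dx":0,"dy":0,"dz":0,"roll":0,"jaw":1},{"dx":0,"dy":0,"dz":0,"roll":0,"jaw":1},{"dx":0,"dy":0,"dz":0,"roll":0,"jaw":1}], "force": 25}}

```text
time_s: 3.53
ee_pos: [0.5534, 0.2363, 0.0056]
eef_rot: [3.141, 0.0, -2.914]
force: [-0.3, 0.4, 2.2]
grip_width: 0.0555
grip_force: 25.0
```

Request:
{"fn": "send_rows", "kwargs": {"rows": [{"dx":3,"dy":0,"dz":0,"roll":0,"jaw":1},{"dx":6,"dy":0,"dz":0,"roll":0,"jaw":1},{"dx":9,"dy":0,"dz":0,"roll":0,"jaw":1},{"dx":10,"dy":0,"dz":0,"roll":0,"jaw":1},{"dx":10,"dy":0,"dz":0,"roll":0,"jaw":1},{"dx":10,"dy":0,"dz":0,"roll":0,"jaw":1},{"dx":10,"dy":0,"dz":0,"roll":0,"jaw":1},{"dx":10,"dy":0,"dz":0,"roll":0,"jaw":1},{"dx":10,"dy":0,"dz":0,"roll":0,"jaw":1},{"dx":10,"dy":0,"dz":0,"roll":0,"jaw":1},{"dx":10,"dy":0,"dz":0,"roll":0,"jaw":1},{"dx":10,"dy":0,"dz":0,"roll":0,"jaw":1}]}}

```text
time_s: 4.53
ee_pos: [0.4474, 0.2117, 0.0056]
eef_rot: [3.142, 0.0, -2.914]
force: [1.6, -0.4, 0.7]
grip_width: 0.0556
grip_force: 25.0
```

```bash
python3 - <<'E'
from h import *
a=[]
for n in("scene","wrist"):
    c=camera(n);np.save(f"pics/{n}3.npy",c,allow_pickle=True);a.append(c["frame"][:,:,::-1])
cv2.imwrite("pics/p3.png",np.hstack([cv2.resize(a[0][170:290,290:430],(400,343)),cv2.resize(a[1],(400,343))]))
P=cloud(np.load("pics/scene3.npy",allow_pickle=True).item());f=np.load("pics/scene3.npy",allow_pickle=True).item()["frame"]
mm=f.min(2)>150;mm[:190]=0;mm[260:]=0;mm[:,:343]=0;mm[:,412:]=0
q=P[mm];q=q[(q[:,2]>.02)]
print(np.histogram(q[:,2],bins=np.arange(.02,.066,.004)))
print(get_obs()["ee_pos"],get_obs()["grip_width"])
E
```

```text
(array([ 18, 336, 432,  45,   1,   1,  78, 420,  97,   0,   0]), array([0.02 , 0.024, 0.028, 0.032, 0.036, 0.04 , 0.044, 0.048, 0.052,
       0.056, 0.06 , 0.064]))
[0.44683978 0.21157678 0.00559226] 0.05590523351300584
```

View pics/p3.png

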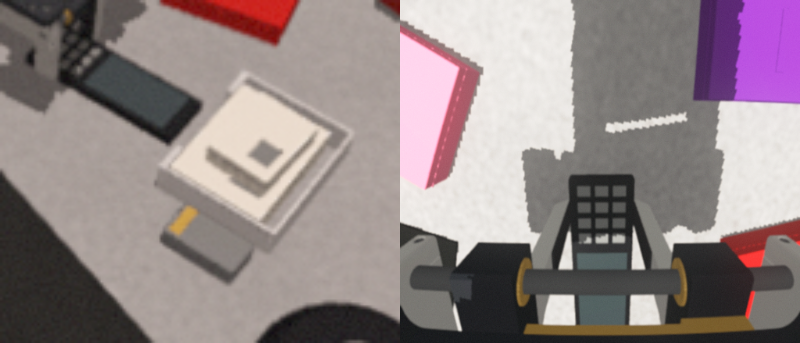

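Boxes have dropped flat in the bay: tops at about 29 mm and 50 mm, at left panel (270,165). The handset is clear in front, at (130,95). I'll regrasp it at its middle so that it carries flat.

Request:
{"fn": "send_rows", "kwargs": {"rows": [{"dx":0,"dy":0,"dz":0,"roll":0,"jaw":-0.5},{"dx":0,"dy":0,"dz":0,"roll":0,"jaw":-1},{"dx":0,"dy":0,"dz":0,"roll":0,"jaw":-1},{"dx":0,"dy":0,"dz":0,"roll":0,"jaw":-1},{"dx":0,"dy":0,"dz":0,"roll":0,"jaw":-1},{"dx":-10,"dy":0,"dz":0,"roll":0,"jaw":-1},{"dx":-15,"dy":0,"dz":0,"roll":0,"jaw":-1},{"dx":-15,"dy":0,"dz":0,"roll":0,"jaw":-1},{"dx":-10,"dy":0,"dz":0,"roll":0,"jaw":-1},{"dx":0,"dy":0,"dz":0,"roll":0,"jaw":-1},{"dx":0,"dy":0,"dz":0,"roll":0,"jaw":-1}]}}

```text
time_s: 5.55
ee_pos: [0.4966, 0.223, 0.0051]
eef_rot: [-3.142, -0.001, -2.914]
force: [0.1, -0.2, 0.3]
grip_width: 0.094
grip_force: 0.0
```

```bash
python3 - <<'E'
from h import *
c=camera("wrist");np.save("pics/w4.npy",c,allow_pickle=True);o=get_obs()
P=cloud(c)
mm=(P[...,2]>.008)&(P[...,2]<.017)&(c["frame"].max(2)<170)
mm[:, :200]=0;mm[:,320:]=0
n,l,s,ce=cv2.connectedComponentsWithStats(mm.astype(np.uint8));i=1+s[1:,4].argmax()
q=Ro.from_euler("xyz",o["eef_rot"]).inv().apply(P[l==i]-o["ee_pos"])*1000
print(s[i],"tool-frame min/max",np.percentile(q,[0.5,99.5],axis=0).round(1),q.max(0),o["ee_pos"],o["grip_width"])
E
```

```text
[  213   118    91   184 15196] tool-frame min/max [[-47.3 -27.8  -7.6]
 [ 79.8  27.2  -3.7]] [80.31849477 28.27396013 -2.86069545] [0.4962132  0.22297498 0.00511216] 0.09383118645507854
```

Regrasp position is right: the keypad end is 80 mm from the TCP.

Request:
{"fn": "send_rows", "kwargs": {"rows": [{"dx":0,"dy":0,"dz":0,"roll":0,"jaw":0},{"dx":0,"dy":0,"dz":0,"roll":0,"jaw":1},{"dx":0,"dy":0,"dz":0,"roll":0,"jaw":1},{"dx":0,"dy":0,"dz":0,"roll":0,"jaw":1},{"dx":0,"dy":0,"dz":0,"roll":0,"jaw":1},{"dx":0,"dy":0,"dz":0,"roll":0,"jaw":1},{"dx":0,"dy":0,"dz":0,"roll":0,"jaw":1},{"dx":0,"dy":0,"dz":-10,"roll":0,"jaw":1},{"dx":0,"dy":0,"dz":-25,"roll":0,"jaw":1},{"dx":0,"dy":0,"dz":-25,"roll":0,"jaw":1},{"dx":0,"dy":0,"dz":-25,"roll":0,"jaw":1},{"dx":0,"dy":0,"dz":-15,"roll":0,"jaw":1}], "force": 30}}

```text
time_s: 6.6
ee_pos: [0.4974, 0.2233, 0.1086]
eef_rot: [3.141, 0.003, -2.914]
force: [0.0, 0.8, -2.6]
grip_width: 0.0552
grip_force: 30.0
```

Request:
{"fn": "send_rows", "kwargs": {"rows": [{"dx":-5,"dy":-15,"dz":0,"roll":0,"jaw":1},{"dx":-10,"dy":-30,"dz":0,"roll":0,"jaw":1},{"dx":-10,"dy":-30,"dz":0,"roll":0,"jaw":1},{"dx":-10,"dy":-30,"dz":0,"roll":0,"jaw":1},{"dx":-10,"dy":-30,"dz":0,"roll":0,"jaw":1},{"dx":-10,"dy":-30,"dz":0,"roll":0,"jaw":1},{"dx":-10,"dy":-30,"dz":0,"roll":0,"jaw":1},{"dx":-8,"dy":-24,"dz":0,"roll":0,"jaw":1},{"dx":-5,"dy":-14,"dz":0,"roll":5.5,"jaw":1},{"dx":0,"dy":0,"dz":0,"roll":5.5,"jaw":1},{"dx":0,"dy":0,"dz":0,"roll":5.5,"jaw":1},{"dx":0,"dy":0,"dz":0,"roll":0,"jaw":1}]}}

```text
time_s: 7.6
ee_pos: [0.6252, 0.0134, 0.1057]
eef_rot: [3.142, -0.0, 3.076]
force: [-0.0, -0.3, -1.3]
grip_width: 0.0554
grip_force: 30.0
```

```bash
python3 - <<'E'
from h import *
move((.6253,.0127,.1),176.4)
a=[]
for n in("scene","wrist"):
    c=camera(n);np.save(f"pics/{n}5.npy",c,allow_pickle=True);a.append(cv2.resize(c["frame"][:,:,::-1],(400,300)))
cv2.imwrite("pics/p5.png",np.hstack(a))
E
```

```text
pos [0.6252 0.0134 0.1057] rot [ 1.8000e+02 -2.0000e-02  1.7623e+02] shift [-0.2 -0.7  5.7] roll -0.17 q [-0.04  0.56  1.4   0.    1.19 -1.54] t 7.6 F [-0.  -0.3 -1.3]
```

View pics/p5.png

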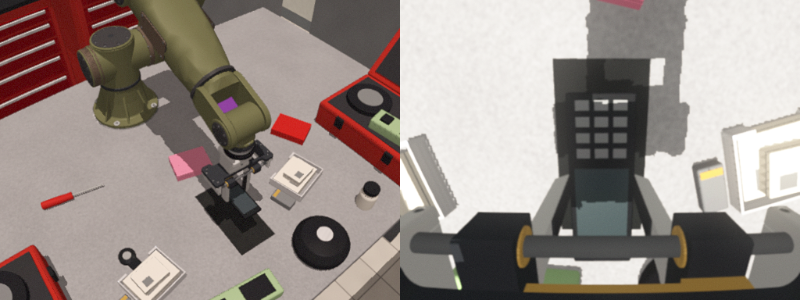

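The handset is held level over the mat. In the wrist view (right panel) the mat's near end edge is at row 60 and its sides at columns 553 and 650. I'll measure those edges for the final centring.

```bash
python3 - <<'E'
from h import *
c=np.load("pics/wrist5.npy",allow_pickle=True).item();f=c["frame"].astype(int).max(2);o=get_obs()
r=Ro.from_euler("xyz",o["eef_rot"])
def tl(uv): return r.inv().apply(cast(c,uv,.003)-o["ee_pos"])*1000
g=np.diff(cv2.GaussianBlur(f.astype(np.float32),(3,3),0),axis=1)
# left / right edges
L=[(170+g[v,170:230].argmin()+.5,v) for v in range(90,190,4)]
R=[(290+g[v,290:335].argmax()+.5,v) for v in range(80,190,4)]
gv=np.diff(cv2.GaussianBlur(f.astype(np.float32),(3,3),0),axis=0)
T=[(u,60+gv[60:95,u].argmin()+.5) for u in range(202,236,3)]
for n,X in(("L",L),("R",R)):
    t=tl(X);s=np.polyfit(t[:,0],t[:,1],1);print(n,"y at x=0",np.polyval(s,0),"y at mid",np.median(t[:,1]),"slope deg",np.degrees(np.arctan(s[0])),"resid",np.std(t[:,1]-np.polyval(s,t[:,0])))
t=tl(T);print("T x",np.median(t[:,0]),t[:,0].min(),t[:,0].max())
# handset in hand
P=cloud(c);q=r.inv().apply(P.reshape(-1,3)-o["ee_pos"]).reshape(P.shape)*1000
m=(abs(q[...,2]+7)<7)&(abs(q[...,1])<27)&(q[...,0]>15)
print("handset x max",np.percentile(q[m][:,0],99.7),"plane z slope", np.polyfit(q[m][:,0],q[m][:,2],1))
E
```

```text
L y at x=0 -63.990690278146836 y at mid -61.371404776010884 slope deg 2.3295053445115594 resid 0.9189424982958386
R y at x=0 58.27750886017849 y at mid 58.33253862301933 slope deg 0.05649657416679793 resid 0.308272550709651
T x 120.34830861723039 120.2171713712331 120.52551683860074
handset x max 80.48487799235201 plane z slope [ 1.85989280e-03 -5.50094459e+00]
```

Request:
{"fn": "send_rows", "kwargs": {"rows": [{"dx":0,"dy":-2,"dz":10,"roll":0,"jaw":1},{"dx":0,"dy":0,"dz":20,"roll":0,"jaw":1},{"dx":0,"dy":0,"dz":20,"roll":0,"jaw":1},{"dx":0,"dy":0,"dz":20,"roll":0,"jaw":1},{"dx":0,"dy":0,"dz":12,"roll":0,"jaw":1},{"dx":0,"dy":0,"dz":7,"roll":0,"jaw":1},{"dx":0,"dy":0,"dz":5,"roll":0,"jaw":1},{"dx":0,"dy":0,"dz":2,"roll":0,"jaw":1},{"dx":0,"dy":0,"dz":1,"roll":0,"jaw":1},{"dx":0,"dy":0,"dz":0,"roll":0,"jaw":1},{"dx":0,"dy":0,"dz":0,"roll":0,"jaw":1}]}}

```text
time_s: 8.62
ee_pos: [0.6256, 0.0117, 0.0092]
eef_rot: [-3.142, 0.001, 3.081]
force: [-0.7, -0.2, -3.2]
grip_width: 0.0556
grip_force: 30.0
```

Request:
{"fn": "send_rows", "kwargs": {"rows": [{"dx":0,"dy":0,"dz":1,"roll":0,"jaw":1},{"dx":0,"dy":0,"dz":0,"roll":0,"jaw":1},{"dx":0,"dy":0,"dz":0,"roll":0,"jaw":0},{"dx":0,"dy":0,"dz":0,"roll":0,"jaw":-1},{"dx":0,"dy":0,"dz":0,"roll":0,"jaw":-1},{"dx":0,"dy":0,"dz":0,"roll":0,"jaw":-1},{"dx":0,"dy":0,"dz":0,"roll":0,"jaw":-1},{"dx":0,"dy":0,"dz":-20,"roll":0,"jaw":-1},{"dx":0,"dy":0,"dz":-40,"roll":0,"jaw":-1},{"dx":0,"dy":0,"dz":-40,"roll":0,"jaw":-1},{"dx":0,"dy":0,"dz":-40,"roll":0,"jaw":-1},{"dx":0,"dy":0,"dz":-40,"roll":0,"jaw":-1}]}}

```text
time_s: 9.62
ee_pos: [0.6248, 0.0118, 0.1894]
eef_rot: [3.142, -0.0, 3.081]
force: [1.4, 0.5, 0.4]
grip_width: 0.0943
grip_force: 0.0
```

Request:
{"fn": "send_rows", "kwargs": {"rows": [{"dx":40,"dy":0,"dz":0,"roll":0,"jaw":-1},{"dx":-40,"dy":0,"dz":0,"roll":0,"jaw":-1},{"dx":-40,"dy":0,"dz":0,"roll":0,"jaw":-1},{"dx":0,"dy":0,"dz":0,"roll":0,"jaw":-1},{"dx":0,"dy":0,"dz":0,"roll":0,"jaw":-1}]}}

```text
time_s: 10.03
ee_pos: [0.6659, 0.0092, 0.1862]
eef_rot: [-3.142, -0.001, 3.081]
force: [-0.5, 0.2, 0.4]
grip_width: 0.0942
grip_force: 0.0
```

```bash
python3 - <<'E'
from h import *
a=[]
for n in("scene","wrist"):
    c=camera(n);np.save(f"pics/{n}6.npy",c,allow_pickle=True);a.append(c["frame"][:,:,::-1])
cv2.imwrite("pics/p6.png",np.hstack([cv2.resize(a[0][170:340,230:430],(400,340)),cv2.resize(a[1],(400,340))]))
c=np.load("pics/wrist6.npy",allow_pickle=True).item();P=cloud(c)
f=c["frame"].max(2)
m=(P[...,2]>.011)&(P[...,2]<.02)&(abs(P[...,0]-.625)<.1)&(abs(P[...,1]-.012)<.05)
n,l,s,_=cv2.connectedComponentsWithStats(m.astype(np.uint8));i=1+s[1:,4].argmax()
print("handset",cv2.minAreaRect((P[l==i][:,:2]*1000).astype(np.float32)),np.polyfit(P[l==i][:,0],P[l==i][:,2],1))
m=(f<110)&(P[...,2]<.02)&(abs(P[...,0]-.625)<.14)&(abs(P[...,1]-.012)<.08)
n,l,s,_=cv2.connectedComponentsWithStats(m.astype(np.uint8));i=1+s[1:,4].argmax()
print("mat",cv2.minAreaRect((P[l==i][:,:2]*1000).astype(np.float32)))
print(get_obs()["ee_pos"])
E
```

```text
handset ((624.87646484375, 10.746414184570312), (56.245548248291016, 158.6897430419922), 86.9073715209961) [0.00029604 0.01367003]
mat ((613.6636962890625, 23.439834594726562), (140.56739807128906, 263.0491943359375), 86.7831802368164)
[0.66495188 0.00933398 0.18724463]
```

View pics/p6.png

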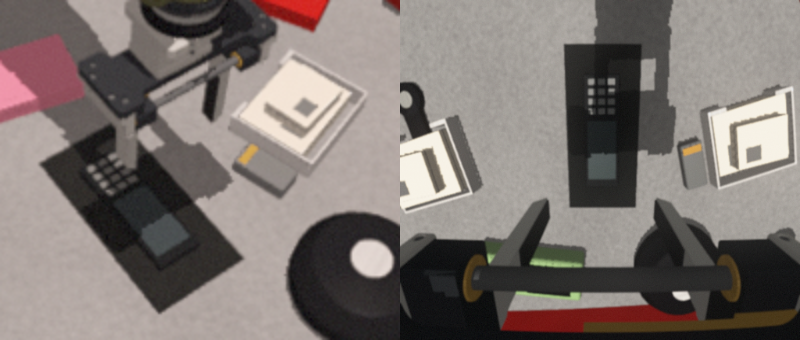

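Handset lies flat and lengthways in the middle of the mat, at right panel (602,130). The boxes are stacked flat in their bay at (755,140), and the arm is clear at 0.19 m.

```bash
python3 -c "
from station import *
print(hand_in())"
```

```text
the job is handed in; nothing more can be done
None
```

The handset is out from under the boxes and lies flat and lengthways in the middle of the mat, the boxes are still stacked flat in their bay, and the job was handed in at about 10 s with no verdict returned.

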